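Uncover the collet pot

TASK

Lift the lid off the blue pot by its knob and set it down, knob up, with the whole lid on the cork mat; lower it all the way, do not drop it. Leave the blue pot standing where it is and leave the white pot covered and undisturbed.

Things in the scene. Friction and masses are not known exactly. Their poses are not given: they have to be found in the camera images.
- blue_lid: Loose blue lid, 94 mm disc with black knob, 0.16 kg. Origin: centre of the underside of its 72 mm wide steel plug; z up. Plug z = 0 to 8 mm, disc 8 to 12, stem (16 mm thick) 12 to 24, knob (28 mm diameter) 24 to 46: grip at about z = 36. It just rests on the pot, plug in the 82 mm mouth, origin 57 mm above the pot's foot; lifts straight off. Set down, it lies flat on its plug.
- blue_pot: Loose blue round pot, 90 mm in diameter, 65 mm high, wall 4 mm, about 0.6 kg, standing on the bench (bench top z = 0) with two small brass collets inside. Origin: centre of its underside, z up.
- cork_mat: Square cork mat fixed on the bench, 160 x 160 mm, 5 mm thick. Origin: centre of its underside; x and y run along its edges, z up; its top is at z = 5 mm. (A tall fixed rack stands right of the bench, at x over 0.37 m and y below -0.62 m: keep the arm clear of it.)
- white_lid: Lid of the white pot, the bystander: same shape and size as the blue lid and pot, but white with a black knob; it lies on its white pot. Origin as for blue_lid.
There are look-alikes about, which are no part of the job. What is shaped like the blue_lid but green is not meant.

How it is judged (in metres and radians):
On the way:
1. the blue lid is held by its knob, level within 20 degrees, at least 20 mm above its seat on the pot (z of blue_lid in the frame of blue_pot above 0.077 m and angle between blue_lid's own z axis and vertical below 0.35 rad and horizontal distance between the grasp point and blue_lid below 0.03 m and contact force between the fingers and blue_lid above 0.5 N), for 0.2 s.
At the end, for the whole second after the job is handed in: The blue lid lies at rest on the cork mat, knob up, flat within 10 degrees, its centre within 38 mm of the mat's centre along each mat edge; the blue pot stands upright within 20 mm of where it stood; the white lid is within 20 mm of where it was (x of blue_lid in the frame of cork_mat between -0.038 and 0.038 m and y of blue_lid in the frame of cork_mat between -0.038 and 0.038 m and z of blue_lid in the frame of cork_mat below 0.01 m and angle between blue_lid's own z axis and vertical below 0.17 rad and linear speed of blue_lid below 0.02 m/s and angle between blue_pot's own z axis and vertical below 0.1 rad and distance of each of blue_pot, white_lid from where it was at the start of the episode below 0.02 m); the robot touches nothing.
It fails at once if the blue lid is let go more than 25 mm above the mat, away from its pot (dropped) (contact force between the fingers and blue_lid below 0.02 N and z of blue_lid in the frame of cork_mat above 0.03 m and horizontal distance between blue_lid and blue_pot above 0.03 m).
It fails at once if the white pot's lid is moved more than 20 mm (distance of white_lid from where it was at the start of the episode above 0.02 m).
It fails at once if the blue pot is tipped by more than 20 degrees (angle between blue_pot's own z axis and vertical above 0.35 rad).
It also fails if it takes over 48 s, if anything falls off the work surface, if the arm or the gripper's body presses on something with over 40 N, if the wrist force passes 120 N, or if a joint passes its speed limit or range.

ROBOT

A 7-joint arm with a two-finger parallel gripper is mounted at the origin on a cart in front of the work surface, level with it; the furniture and walls round the work are solid. World frame = base frame: x ahead of the robot, y to its left, z up, the work surface at z = 0. Lengths are in mm, angles in rad, forces in N, time in s.
With the tool pointing down it reaches from about 350 to 900 mm from the base axis. Payload 8.1 kg.
Tool frame: the origin (TCP) lies midway between the tips of the shut fingers; the grasp point (between the pads) lies 19 mm behind it; z points along the fingers, y is the line along which they close (so a half turn about z gives the same grasp; the last joint's range is limited). The gripper opens to 85 mm and grips with 20 to 120 N. Pads are 22 mm wide; open, the fingers measure 114 mm over their backs; the gripper's body (76 mm by 85 mm) begins 54 mm behind the grasp point. The pads swing forward as they close: fully open they stand 13 mm farther back than shut.
Start: joints at [-1.221, 0.434, 0.025, 1.573, -0.012, 1.134, -0.075], TCP at [273.456, 562.017, 231.323] pointing down, gripper open.
Joint ranges: [-2.62, 2.62], [-0.44, 2.09], [-1.27, 1.32], [0.08, 2.57], [-1.32, 4.46], [0.12, 2], [-2.74, 2.74]. Speed limits (rad/s): [2.22, 2.22, 3.01, 3.01, 3.14, 3.14, 3.14].

INTERFACE

Orientations are given as a unit quaternion [w, x, y, z].
In Python, from bench import env gives the robot as it stands.
- The arm moves only by the tool play_rows, never from a script. Its argument "series" is a list of rows, each a list of 6 numbers: the shift along the tool's x, y, z in mm, then the turn, a rotation vector about the tool's x, y, z in units of 6 degrees (1.0 is 6 degrees). A call has 1 to 8 rows; each row shifts and turns the commanded pose from where the row before left it, along the tool's axes as they then stand; what a row does not reach is not made up. A row lasts 1/10 s, in which the tool goes at most 50 mm and 8.59 degrees, less where a joint would pass 70% of its speed; a pose out of reach is approached as far as the arm can. A call is refused whole if a number of a shift passes 50 or a number of a turn 1, either way. A call with a gripper value outside its range is refused whole. "grip" is the finger opening in mm, from 0 to 85.4, set as the call begins (left out, the last holds). The fingers move at their own pace and stop on an object; the grip force is fixed at half the most. Time passes only in rows, so rows that do not move let the fingers close. It gives the time, the measured TCP pose, the force, the opening and the grip force at its end, in the units of the state.
- env.get_state(): the state, without advancing time (a new reading comes with each control period).
- env.capture(name): name is "scene" or "top" or "wrist"; returns a dict with "img" (384x512x3 uint8, red, green, blue), "fx", "fy", "cx", "cy" (pixels), "rvec" (rotation vector, rad) and "tvec" (3), from world to camera coordinates, as OpenCV has them; the wrist camera has in their place "tool_from_camera" (4x4, takes a point from camera to tool coordinates, whose origin is the TCP and whose axes are the flange's). Camera axes: x right, y down, z forward; pixel columns grow to the right and rows downward; lengths in mm; the calibration is good to about 2 mm. A picture is of the moment at which its call begins: read the wrist's pose just before it. There is no depth.
- env.close_job(): hands the job in; it is judged then, once.
The state is a dict: "clock": time; "joint_positions": joint angles; "joint_vel": joint speeds; "effort": joint torques, N m; "tcp_pos": TCP position; "eef_rot": TCP orientation; "ft_force": force on the tool from outside, world axes, zero at the start; "ft_torque": the same for the moment, N m; "gripper_width": opening from 0.0 (shut) to 1.0 (fully open); "gripper_force": force on a finger pad.
Only numpy, scipy, OpenCV 4.12 (cv2) and the standard library are available. Lean on these libraries where they do the work, as an engineer would, in place of code of your own. Each camera call takes 0.05 s, during which the arm holds its last target. There are 200 camera calls.

## Working session

There is one attempt and no reset: what is moved stays moved. The work goes in short steps, Python scripts to look and compute and a tool call to move; the robot and the scene stay as the last step left them, time stands still between calls to the robot, and variables do not carry over. Pictures are saved under pics/ and viewed, at most 10 in all, crops included, and the job is handed in when it is done.

Besides the shell and the picture viewer there is one more tool, called as name([rows], argument=value, ...), one row to a line, values as JSON. play_rows: Moves the arm, as the interface text tells. Its arguments: {"type":"object","properties":{"series":{"type":"array"},"grip":{"type":"number"}},"required":["series"]}

```bash
mkdir -p pics; cat > h.py <<'E'
import numpy as np, cv2, json
from bench import env
def snap(n,f):
    c=env.capture(n); cv2.imwrite('pics/'+f+'.png',cv2.cvtColor(c['img'],cv2.COLOR_RGB2BGR)); 
    np.save('pics/'+f+'.npy',c,allow_pickle=True); return c
def load(f): return np.load('pics/'+f+'.npy',allow_pickle=True).item()
def ray(c,u,v):
    R=cv2.Rodrigues(np.array(c['rvec'],float))[0]; t=np.array(c['tvec'],float).ravel()
    d=R.T@np.array([(u-c['cx'])/c['fx'],(v-c['cy'])/c['fy'],1]); return -R.T@t,d/np.linalg.norm(d)
def onplane(c,u,v,z):
    o,d=ray(c,u,v); return o+d*(z-o[2])/d[2]
def cross(r1,r2):
    (o1,d1),(o2,d2)=r1,r2
    s=np.linalg.lstsq(np.c_[d1,-d2],o2-o1,rcond=None)[0]
    a,b=o1+d1*s[0],o2+d2*s[1]; return (a+b)/2,np.linalg.norm(a-b)
E
python3 - <<'E'
from h import *
s=env.get_state(); print(s['clock'],s['tcp_pos'],s['eef_rot'],s['gripper_width'])
a=snap('scene','s0');b=snap('top','t0')
print(ray(a,256,192),ray(b,256,192),a['fx'],b['fx'])
E
```

```text
0.0 [273.29413396 561.53340318 230.52814661] [-9.35047663e-05  2.24502000e-01  9.74473315e-01 -7.76059404e-04] 1.0043315031472115
(array([-394.44506784, 1078.28573225,  678.86623883]), array([ 0.57749505, -0.71159526, -0.40016453])) (array([ 358.63209117,   50.42545038, 1326.22691395]), array([ 0.11556508, -0.02898166, -0.99287702])) 477.80974598625875 445.52257128439715
```

View pics/s0.png

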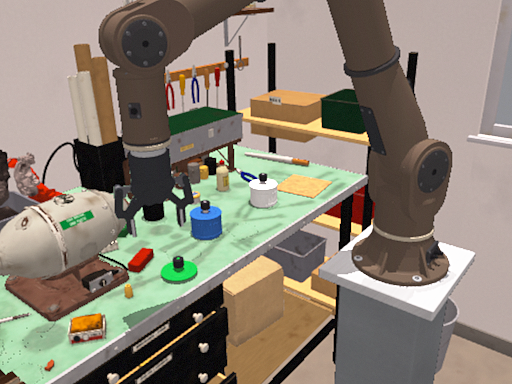

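View pics/t0.png

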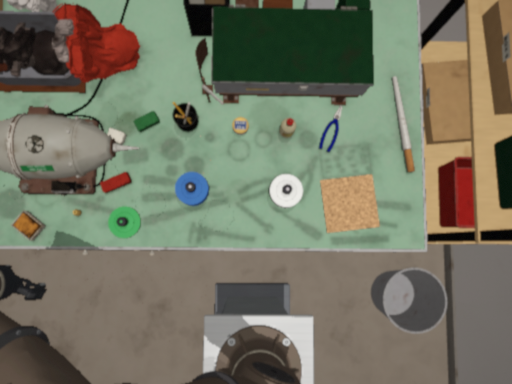

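The scene view shows the blue lid's knob at about (205,206), the white pot's knob at (263,178), the green look-alike at (179,262) and the mat at (304,186). The top view shows blue at (192,189), white at (286,190), green at (124,222) and the mat at (350,203). I could confuse blue with white or green. The blue lid on the blue pot is the one described, so that is my choice, and I'll check it in a close crop.

```bash
python3 - <<'E'
from h import *
s,t=load('s0'),load('t0')
def dark(c,x0,y0,x1,y1):
    m=(c['img'][y0:y1,x0:x1].max(2)<60).astype(np.uint8)
    n,l,st,ce=cv2.connectedComponentsWithStats(m); i=1+st[1:,4].argmax()
    return ce[i]+[x0,y0],st[i]
for n,bs,bt in (('blue',(192,196,220,220),(178,176,206,204)),('white',(250,170,277,186),(272,176,300,204))):
    ps,a=dark(s,*bs);pt,b=dark(t,*bt)
    p,e=cross(ray(s,*ps),ray(t,*pt)); print(n,ps,a,pt,b,p.round(1),e.round(1))
def blob(c,lo,hi,box):
    x0,y0,x1,y1=box; h=cv2.cvtColor(c['img'],cv2.COLOR_RGB2HSV)[y0:y1,x0:x1]
    m=cv2.inRange(h,lo,hi); m=cv2.morphologyEx(m,cv2.MORPH_CLOSE,np.ones((5,5)))
    k=max(cv2.findContours(m,0,2)[0],key=cv2.contourArea); return k+np.array([[x0,y0]])
k=blob(t,(100,120,60),(125,255,255),(165,160,220,215)); (u,v),r=cv2.minEnclosingCircle(k)
print('blue disc top',u,v,r,[onplane(t,u,v,z).round(1) for z in (69,)], 'diam',2*r/t['fx']*np.linalg.norm(onplane(t,u,v,69)-ray(t,u,v)[0]))
M={}
for n,c,b in (('s',s,(268,170,338,202)),('t',t,(310,165,390,240))):
    k=blob(c,(8,90,100),(24,255,255),b); 
    q=cv2.approxPolyDP(cv2.convexHull(k),0.06*cv2.arcLength(k,True),True)[:,0]
    M[n]=q; print(n,q.tolist()); w=np.array([onplane(c,*x,5)for x in q]); print(w.round(1).tolist(),w.mean(0))
    rr=cv2.minAreaRect(k); print(rr, onplane(c,*rr[0],5))
a=cv2.resize(cv2.cvtColor(s['img'],cv2.COLOR_RGB2BGR)[165:245,170:340],None,fx=3,fy=3,interpolation=2)
b=cv2.resize(cv2.cvtColor(t['img'],cv2.COLOR_RGB2BGR)[155:245,165:395],None,fx=510/230,fy=510/230,interpolation=2)
cv2.imwrite('pics/crop1.png',np.vstack([a,b]))
E
```

```text
blue [204.67213115 205.36065574] [ 9  5  9  9 61] [192.33333333 189.        ] [12 11  5  4  6] [511.7 194.2  90.8] 7.1Traceback (most recent call last):
  File "<stdin>", line 8, in <module>
  File "<stdin>", line 5, in dark
ValueError: attempt to get argmax of an empty sequence
```

```bash
python3 - <<'E'
from h import *
s,t=load('s0'),load('t0')
def dark(c,x0,y0,x1,y1):
    g=c['img'][y0:y1,x0:x1]; m=(g.max(2)<100).astype(np.uint8)
    k=max(cv2.findContours(m,0,2)[0],key=cv2.contourArea)[:,0]
    (u,v),r=cv2.minEnclosingCircle(k); return np.array([u+x0,v+y0]),round(r,1)
for n,bs,bt in (('blue',(192,196,220,212),(184,180,201,197)),('white',(250,170,277,184),(278,181,296,199))):
    ps,a=dark(s,*bs);pt,b=dark(t,*bt)
    p,e=cross(ray(s,*ps),ray(t,*pt)); print(n,ps,a,pt,b,p.round(1),e.round(1))
def blob(c,lo,hi,box):
    x0,y0,x1,y1=box; h=cv2.cvtColor(c['img'],cv2.COLOR_RGB2HSV)[y0:y1,x0:x1]
    m=cv2.inRange(h,lo,hi); m=cv2.morphologyEx(m,cv2.MORPH_CLOSE,np.ones((5,5)))
    k=max(cv2.findContours(m,0,2)[0],key=cv2.contourArea); return k+np.array([[x0,y0]])
k=blob(t,(100,120,60),(125,255,255),(165,160,220,215)); (u,v),r=cv2.minEnclosingCircle(k)
print('blue disc top',u,v,r,[onplane(t,u,v,z).round(1) for z in (69,)], 'diam',2*r/t['fx']*np.linalg.norm(onplane(t,u,v,69)-ray(t,u,v)[0]))
for n,c,b in (('s',s,(268,170,338,202)),('t',t,(310,165,390,240))):
    k=blob(c,(8,90,100),(24,255,255),b); 
    q=cv2.approxPolyDP(cv2.convexHull(k),0.06*cv2.arcLength(k,True),True)[:,0]
    print(n,q.tolist()); w=np.array([onplane(c,*x,5)for x in q]); print(w.round(1).tolist(),w.mean(0))
    rr=cv2.minAreaRect(k); print(rr, onplane(c,*rr[0],5))
a=cv2.resize(cv2.cvtColor(s['img'],cv2.COLOR_RGB2BGR)[165:245,170:340],None,fx=3,fy=3,interpolation=2)
b=cv2.resize(cv2.cvtColor(t['img'],cv2.COLOR_RGB2BGR)[155:245,165:395],(510,200),interpolation=2)
cv2.imwrite('pics/crop1.png',np.vstack([a,b]))
E
```

```text
blue [204.5 204.5] 5.1 [190.         186.64285707] 4.8 [514.5 197.5  94.6] 1.3
white [262.86363602 177.0454545 ] 4.4 [286.5 189. ] 4.0 [510.2 -71.7  93.3] 3.2
blue disc top 191.43650817871094 188.44708251953125 16.626684188842773 [array([513.2, 196.9,  69. ])] diam 95.17395349352115
s [[331, 182], [314, 197], [277, 189], [294, 174]]
[[411.3, -352.3, 5.0], [390.1, -202.4, 5.0], [533.7, -184.7, 5.0], [566.9, -340.3, 5.0]] [ 475.49533331 -269.91294671    5.        ]
((303.6730651855469, 185.6345977783203), (52.16688537597656, 19.415494918823242), 11.309932708740234) [ 473.6357555  -265.60074847    5.        ]
t [[371, 175], [378, 225], [327, 231], [321, 181]]
[[567.7, -335.0, 5.0], [417.2, -353.0, 5.0], [398.0, -200.0, 5.0], [547.8, -183.3, 5.0]] [ 482.66622283 -267.82812982    5.        ]
((349.4385070800781, 203.00770568847656), (52.714759826660156, 52.46669006347656), 82.87498474121094) [ 482.19991867 -268.28372296    5.        ]
```

View pics/crop1.png

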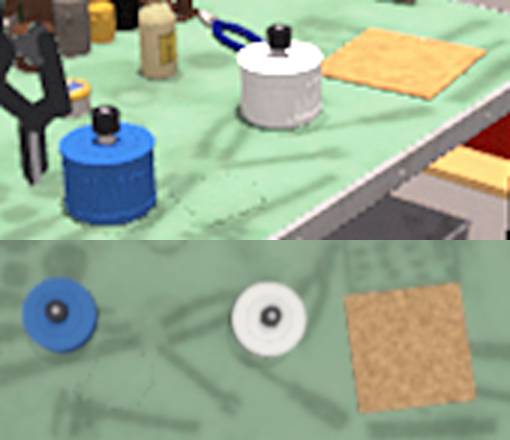

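The crop confirms the blue lid with its black knob on the blue pot at about (513,197), knob centre near 93 mm, which matches the text (57+35). The mat is at about (481,-268) and turned about 7°. The white pot, at (510,-72), lies between them. I'll move above the blue lid at the present height.

play_rows([
  [-24,-14,0,0,0,0],
  [-24,-14,0,0,0,0],
  [-24,-14,0,0,0,0],
  [-24,-14,0,0,0,0],
  [-24,-14,0,0,0,0],
  [-24,-14,0,0,0,0],
  [-24,-14,0,0,0,0],
  [-24,-14,0,0,0,0],
], grip=85)

```text
clock: 0.9
tcp_pos: [397.4, 376.1, 231.0]
eef_rot: [-0.0, 0.225, 0.974, -0.0]
ft_force: [0.9, -0.1, -1.4]
gripper_width: 0.993
gripper_force: 0.0
```

play_rows([
  [-24,-14,0,0,0,0],
  [-24,-14,0,0,0,0],
  [-24,-14,0,0,0,0],
  [-24,-14,0,0,0,0],
  [-24,-14,0,0,0,0],
  [-24,-14,0,0,0,0],
  [-23,-14,0,0,0,0],
  [0,0,0,0,0,0],
])

```text
clock: 1.7
tcp_pos: [506.3, 211.7, 231.1]
eef_rot: [0.001, 0.227, 0.974, -0.001]
ft_force: [-0.0, 0.5, 0.6]
gripper_width: 0.996
gripper_force: 0.0
```

```bash
python3 - <<'E'
from h import *
s=env.get_state(); print(s['clock'],s['tcp_pos'],s['eef_rot'],s['joint_positions'])
a=snap('wrist','w1'); a['st']=s; np.save('pics/w1.npy',a,allow_pickle=True); print(a['tool_from_camera'])
E
```

```text
1.7 [506.33086369 211.71097555 231.10055387] [ 5.54733980e-04  2.27417705e-01  9.73796657e-01 -9.74595684e-04] [-0.62406295  0.30985436  0.16823116  1.77116615 -0.05584833  1.06573066
  0.67530672]
[[ 4.00563373e-04 -9.60408397e-01 -2.78595675e-01  7.02684269e+01]
 [ 9.99999719e-01  5.61220291e-04 -4.96911590e-04 -4.64143245e-01]
 [ 6.33591610e-04 -2.78595397e-01  9.60408352e-01 -1.42998554e+02]
 [ 0.00000000e+00  0.00000000e+00  0.00000000e+00  1.00000000e+00]]
```

View pics/w1.png

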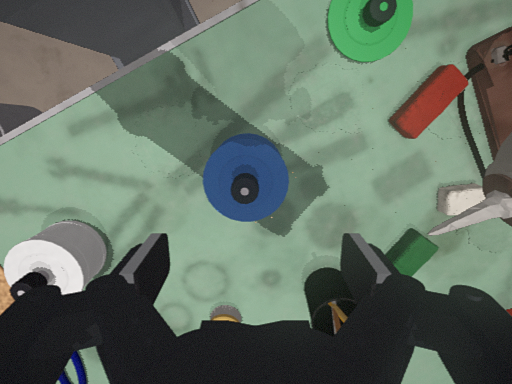

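The wrist view shows the blue disc at about (246,178), its knob at (245,188), green at (370,15) and white at (40,270). Next I'll measure the disc and knob from here and cross them with the top and scene rays.

```bash
cat >> h.py <<'E'
from scipy.spatial.transform import Rotation
def wray(c,u,v):
    s=c['st']; R=Rotation.from_quat(np.roll(s['eef_rot'],-1)).as_matrix(); T=np.array(c['tool_from_camera'])
    d=R@T[:3,:3]@np.array([(u-c['cx'])/c['fx'],(v-c['cy'])/c['fy'],1]); return R@T[:3,3]+s['tcp_pos'],d/np.linalg.norm(d)
def wplane(c,u,v,z):
    o,d=wray(c,u,v); return o+d*(z-o[2])/d[2]
def big(m):
    k=max(cv2.findContours(m.astype(np.uint8),0,2)[0],key=cv2.contourArea); (u,v),r=cv2.minEnclosingCircle(k); return np.array([u,v]),r
def lidpx(c,box):
    x0,y0,x1,y1=box; g=c['img'][y0:y1,x0:x1]; h=cv2.cvtColor(g,cv2.COLOR_RGB2HSV)
    D,r=big(cv2.inRange(h,(100,120,60),(125,255,255))); K,q=big(g.max(2)<60); return D+[x0,y0],r,K+[x0,y0],q
E
python3 - <<'E'
from h import *
w,s,t=load('w1'),load('s0'),load('t0')
D,r,K,q=lidpx(w,(195,125,300,228)); print(D,r,K,q)
print('disc@69',wplane(w,*D,69).round(1),'knob@92..103',wplane(w,*K,92).round(1),wplane(w,*K,103).round(1))
o=wray(w,*D)[0]; print('diam',2*r/w['fx']*(o[2]-69))
print(cross(wray(w,*K),ray(s,204.5,204.5)),cross(wray(w,*K),ray(t,190,186.6)),cross(wray(w,*D),ray(t,191.4,188.4)))
E
```

```text
[245.74590302 177.09016418] 43.696598052978516 [245.10377502 187.93396378] 15.212311744689941
disc@69 [509.7 198.1  69. ] knob@92..103 [514.5 195.8  92. ] [511.7 197.7 103. ]
diam 91.50158866772843
(array([514.23490609, 196.43945302,  94.15000761]), np.float64(0.755407871100363)) (array([513.85450346, 197.16570165,  98.00268109]), np.float64(1.8497537850317682)) (array([512.92395749, 197.39804083,  60.73355361]), np.float64(2.9321584297959347))
```

The rays agree: the lid axis is at (513.5,196.5) and the knob middle at z ≈ 94. I'll centre over it and descend to just above the knob.

play_rows([
  [-6,-5,0,0,0,0],
  [-7,-6,10,0,0,0],
  [0,0,25,0,0,0],
  [0,0,25,0,0,0],
  [0,0,25,0,0,0],
  [0,0,20,0,0,0],
  [0,0,0,0,0,0],
  [0,0,0,0,0,0],
])

```text
clock: 2.55
tcp_pos: [511.0, 200.4, 126.2]
eef_rot: [-0.0, 0.224, 0.975, -0.0]
ft_force: [0.3, -0.4, 0.5]
gripper_width: 0.996
gripper_force: 0.0
```

```bash
python3 - <<'E'
from h import *
s=env.get_state(); R=Rotation.from_quat(np.roll(s['eef_rot'],-1)).as_matrix(); print(s['clock'],s['tcp_pos'],s['eef_rot'])
a=snap('wrist','w2'); a['st']=s; np.save('pics/w2.npy',a,allow_pickle=True)
g=a['img']; h=cv2.cvtColor(g,cv2.COLOR_RGB2HSV)
k=max(cv2.findContours(cv2.inRange(h,(100,120,40),(125,255,255)),0,2)[0],key=cv2.contourArea); x,y,W,H=cv2.boundingRect(k); print(x,y,W,H)
D,r=cv2.minEnclosingCircle(k); K,q=big(g[max(y-60,0):y+H,x+20:x+W-20].max(2)<60); K=K+[x+20,max(y-60,0)]
print(D,r,K,q,wplane(a,*D,69),wplane(a,*K,103),cross(wray(a,*K),wray(load('w1'),245.1,187.9)))
print('tool delta to (513.5,196.5)',R.T@(np.array([513.5,196.5,74])-s['tcp_pos']))
E
```

```text
2.55 [511.02383029 200.42523467 126.17327782] [-3.26013892e-04  2.24315066e-01  9.74516566e-01 -3.29009181e-04]
189 136 127 128
(251.91416931152344, 200.0599822998047) 64.40351867675781 [250.80226517 221.0692749 ] 24.624202728271484 [508.74961484 198.53471567  69.        ] [510.36612813 197.39414455 103.        ] (array([514.0037011 , 195.79290095,  93.5389812 ]), np.float64(0.6147583871761654))
tool delta to (513.5,196.5) [-3.96853526 -2.40655819 52.17325951]
```

View pics/w2.png

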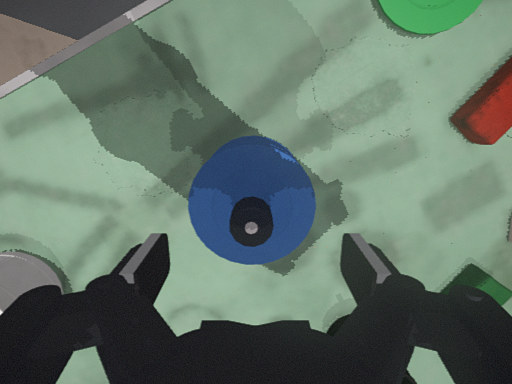

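The knob is centred between the fingers at (251,221), and its height of about 93.5 checks again from two wrist positions. I'll lower 51 mm with a small shift, then close.

play_rows([
  [-3,-2,5,0,0,0],
  [0,0,12,0,0,0],
  [0,0,12,0,0,0],
  [0,0,12,0,0,0],
  [0,0,10,0,0,0],
  [0,0,0,0,0,0],
  [0,0,0,0,0,0],
])

```text
clock: 3.3
tcp_pos: [512.9, 197.3, 75.0]
eef_rot: [-0.0, 0.225, 0.974, -0.0]
ft_force: [0.7, -0.4, 0.3]
gripper_width: 0.995
gripper_force: 0.0
```

play_rows([
  [0,0,0,0,0,0],
  [0,0,0,0,0,0],
  [0,0,0,0,0,0],
  [0,0,0,0,0,0],
  [0,0,0,0,0,0],
  [0,0,0,0,0,0],
  [0,0,0,0,0,0],
  [0,0,0,0,0,0],
], grip=10)

```text
clock: 4.1
tcp_pos: [513.2, 197.5, 75.9]
eef_rot: [0.0, 0.224, 0.974, 0.0]
ft_force: [-0.5, -1.2, 4.7]
gripper_width: 0.304
gripper_force: 58.7
```

The opening is about 26–28 mm at 59 N, so the knob is held. Now a slow lift.

play_rows([
  [0,0,-5,0,0,0],
  [0,0,-10,0,0,0],
  [0,0,-15,0,0,0],
  [0,0,-15,0,0,0],
  [0,0,-15,0,0,0],
  [0,0,0,0,0,0],
  [0,0,0,0,0,0],
  [0,0,0,0,0,0],
])

```text
clock: 4.9
tcp_pos: [512.5, 197.2, 134.7]
eef_rot: [-0.0, 0.224, 0.974, -0.0]
ft_force: [-0.4, -0.1, -1.5]
gripper_width: 0.305
gripper_force: 59.1
```

play_rows([
  [0,0,-10,0,0,0],
  [0,0,-20,0,0,0],
  [0,0,-20,0,0,0],
  [0,0,-10,0,0,0],
  [0,0,0,0,0,0],
  [0,0,0,0,0,0],
])

```text
clock: 5.5
tcp_pos: [512.8, 197.3, 194.8]
eef_rot: [-0.0, 0.224, 0.974, -0.0]
ft_force: [0.8, -0.2, -2.5]
gripper_width: 0.302
gripper_force: 59.2
```

```bash
python3 - <<'E'
from h import *
s=env.get_state(); print(s['clock'],s['tcp_pos'],s['ft_force'],s['gripper_width'])
a=snap('scene','s2')['img'][:, :, ::-1]; b=snap('top','t2')['img'][:,:,::-1]
cv2.imwrite('pics/c2.png',np.vstack([cv2.resize(a[110:260,100:350],(750,450)),cv2.resize(b[155:245,100:400],(450,135))] if 0 else [cv2.resize(a[110:260,120:350],(690,450))]))
E
```

```text
5.5 [512.78619966 197.31106349 194.79897223] [ 0.84092075 -0.15970659 -2.49278967] 0.30186914905393036
```

View pics/c2.png

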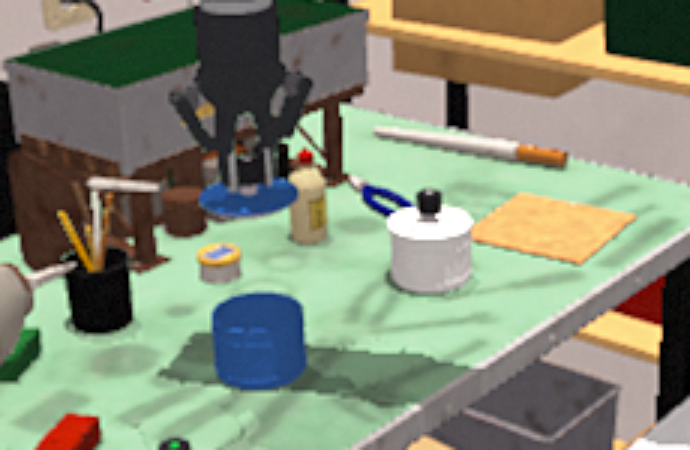

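The lid hangs level in the gripper at crop (247,195), about 120 mm above its seat and 70 mm above the white knob at (428,200). The blue pot is standing where it was. I'll carry the lid to the mat at this height.

play_rows([
  [-5,-12,0,0,0,0],
  [-9,-22,0,0,0,0],
  [-9,-22,0,0,0,0],
  [-9,-22,0,0,0,0],
  [-9,-22,0,0,0,0],
  [-9,-22,0,0,0,0],
  [-9,-22,0,0,0,0],
  [-9,-22,0,0,0,0],
])

```text
clock: 6.4
tcp_pos: [500.8, 16.3, 194.8]
eef_rot: [-0.0, 0.225, 0.974, -0.0]
ft_force: [0.2, 0.2, -1.7]
gripper_width: 0.305
gripper_force: 59.2
```

play_rows([
  [-9,-22,0,0,0,0],
  [-9,-22,0,0,0,0],
  [-9,-22,0,0,0,0],
  [-9,-22,0,0,0,0],
  [-9,-22,0,0,0,0],
  [-9,-22,0,0,0,0],
  [-9,-22,0,0,0,0],
  [-9,-22,0,0,0,0],
])

```text
clock: 7.2
tcp_pos: [488.1, -173.2, 194.8]
eef_rot: [-0.001, 0.225, 0.974, -0.0]
ft_force: [0.2, -0.0, -1.8]
gripper_width: 0.305
gripper_force: 59.2
```

play_rows([
  [-9,-22,0,0,0,0],
  [-9,-22,0,0,0,0],
  [-8,-22,0,0,0,0],
  [-5,-15,0,0,0,0],
  [0,0,0,0,0,0],
  [0,0,0,0,0,0],
])

```text
clock: 7.8
tcp_pos: [480.9, -258.0, 194.8]
eef_rot: [-0.001, 0.225, 0.974, 0.0]
ft_force: [-0.9, 1.3, -1.7]
gripper_width: 0.306
gripper_force: 59.2
```

```bash
python3 - <<'E'
from h import *
s=env.get_state(); R=Rotation.from_quat(np.roll(s['eef_rot'],-1)).as_matrix(); print(s['clock'],s['tcp_pos'],s['eef_rot'],s['gripper_width'])
print('to mat',R.T@(np.array([480,-268,0])-s['tcp_pos']))
a=snap('wrist','w3'); a['st']=s; np.save('pics/w3.npy',a,allow_pickle=True)
E
```

```text
7.8 [ 480.87170515 -258.00333105  194.79741569] [-5.76393962e-04  2.25150354e-01  9.74323850e-01  1.45132774e-04] 0.30614155976747354
to mat [ -3.83412258  -9.37013494 194.79277834]
```

View pics/w3.png

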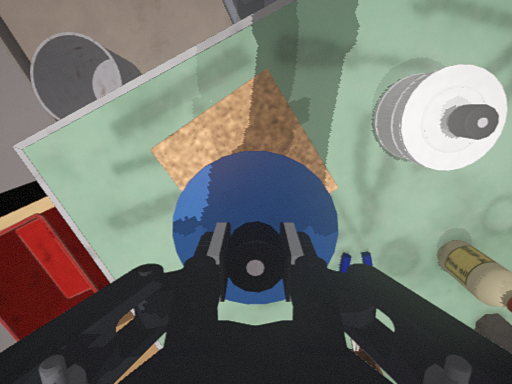

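The wrist view shows the lid held upright, with the mat corners at (152,150), (265,70) and (337,190) beyond it. I'll check the mat centre from these.

```bash
python3 - <<'E'
from h import *
a=load('w3'); R=Rotation.from_quat(np.roll(a['st']['eef_rot'],-1)).as_matrix()
p=np.array([wplane(a,u,v,5) for u,v in ((152,150),(265,70),(337,190))]); print(p.round(1),np.linalg.norm(np.diff(p,axis=0),axis=1))
m=(p[0]+p[2])/2; print(m,R.T@(m-a['st']['tcp_pos']))
t,s=load('t0'),load('s0')
for A,B in (((371,175),(294,174)),((378,225),(331,182)),((327,231),(314,197)),((321,181),(277,189))): print(cross(ray(t,*A),ray(s,*B)))
E
```

```text
[[ 414.1 -357.6    5. ]
 [ 393.5 -204.     5. ]
 [ 552.1 -184.2    5. ]] [154.98527723 159.83665733]
[ 483.06194756 -270.8658904     5.        ] [ -7.83706533 -10.6019541  189.78798848]
(array([ 565.95322641, -335.58985593,    6.63835901]), np.float64(3.755443611908582))
(array([ 415.34771411, -354.94859401,    2.9124061 ]), np.float64(4.565670789552351))
(array([ 394.79292883, -202.52827373,    3.46898246]), np.float64(7.871556055058584))
(array([ 543.32083911, -187.46084145,    1.67975434]), np.float64(12.133890464317865))
```

Three views put the mat centre at (481,-269) with its top at about 4 mm, which agrees with the text. I'll lower to about 10 mm above it first.

play_rows([
  [-2,-5,10,0,0,0],
  [-3,-5,25,0,0,0],
  [0,0,30,0,0,0],
  [0,0,30,0,0,0],
  [0,0,30,0,0,0],
  [0,0,25,0,0,0],
  [0,0,10,0,0,0],
  [0,0,0,0,0,0],
])

```text
clock: 8.65
tcp_pos: [480.9, -268.2, 33.9]
eef_rot: [-0.001, 0.224, 0.975, 0.0]
ft_force: [0.1, 0.3, -1.7]
gripper_width: 0.306
gripper_force: 59.2
```

play_rows([
  [0,0,3,0,0,0],
  [0,0,2,0,0,0],
  [0,0,2,0,0,0],
  [0,0,1,0,0,0],
  [0,0,0,0,0,0],
  [0,0,0,0,0,0],
])

```text
clock: 9.25
tcp_pos: [482.0, -269.0, 27.5]
eef_rot: [0.0, 0.225, 0.974, 0.0]
ft_force: [0.1, 0.2, -1.6]
gripper_width: 0.309
gripper_force: 59.2
```

play_rows([
  [0,0,1,0,0,0],
  [0,0,1,0,0,0],
  [0,0,1,0,0,0],
  [0,0,0,0,0,0],
  [0,0,0,0,0,0],
])

```text
clock: 9.75
tcp_pos: [481.8, -268.9, 24.2]
eef_rot: [-0.0, 0.225, 0.974, 0.0]
ft_force: [0.6, 0.7, -1.4]
gripper_width: 0.304
gripper_force: 59.2
```

play_rows([
  [0,0,1,0,0,0],
  [0,0,0,0,0,0],
  [0,0,0,0,0,0],
])

```text
clock: 10.05
tcp_pos: [482.0, -269.0, 23.9]
eef_rot: [0.0, 0.225, 0.974, 0.0]
ft_force: [-2.1, 1.9, 6.9]
gripper_width: 0.304
gripper_force: 60.1
```

The force has turned to about +7 N upward, so the lid is seated on the mat. I'll release, rise straight up, then back away.

play_rows([
  [0,0,0,0,0,0],
  [0,0,0,0,0,0],
  [0,0,0,0,0,0],
  [0,0,0,0,0,0],
  [0,0,0,0,0,0],
  [0,0,0,0,0,0],
  [0,0,0,0,0,0],
], grip=80)

```text
clock: 10.75
tcp_pos: [481.9, -268.9, 23.3]
eef_rot: [-0.0, 0.224, 0.974, 0.0]
ft_force: [-0.2, 0.1, -0.1]
gripper_width: 0.939
gripper_force: 0.0
```

play_rows([
  [0,0,-5,0,0,0],
  [0,0,-15,0,0,0],
  [0,0,-25,0,0,0],
  [0,0,-25,0,0,0],
  [0,0,-25,0,0,0],
  [0,0,-25,0,0,0],
  [0,0,-25,0,0,0],
  [0,0,0,0,0,0],
])

```text
clock: 11.55
tcp_pos: [483.6, -270.0, 172.0]
eef_rot: [0.003, 0.225, 0.974, -0.0]
ft_force: [0.3, 0.5, 0.6]
gripper_width: 0.931
gripper_force: 0.0
```

```bash
python3 - <<'E'
from h import *
s=env.get_state(); print(s['clock'],s['tcp_pos'],s['ft_force'],s['gripper_width'])
a=snap('wrist','w4'); a['st']=s; np.save('pics/w4.npy',a,allow_pickle=True)
h=cv2.cvtColor(a['img'],cv2.COLOR_RGB2HSV); D,r=big(cv2.inRange(h,(100,120,40),(125,255,255)))
o=wray(a,*D)[0]; print(D,r,wplane(a,*D,17),2*r/a['fx']*(o[2]-17))
b=snap('scene','s3'); t=snap('top','t3')
print(np.abs(t['img'][160:215,165:220].astype(int)-load('t0')['img'][160:215,165:220]).mean())
f=lambda i:i[:,:,::-1]
cv2.imwrite('pics/c4.png',np.hstack([cv2.resize(f(a['img']),(400,300)),cv2.resize(f(b['img'])[140:260,180:340],(400,300))]))
E
```

```text
11.55 [ 483.57205146 -270.04026549  171.95201832] [0.3215687  0.4741255  0.55089797] 0.9309788875036527
[255.18984985 167.5027771 ] 43.8358268737793 [ 481.25115092 -269.04783038   17.        ] 89.54717801897523
16.796253443526172
```

View pics/c4.png

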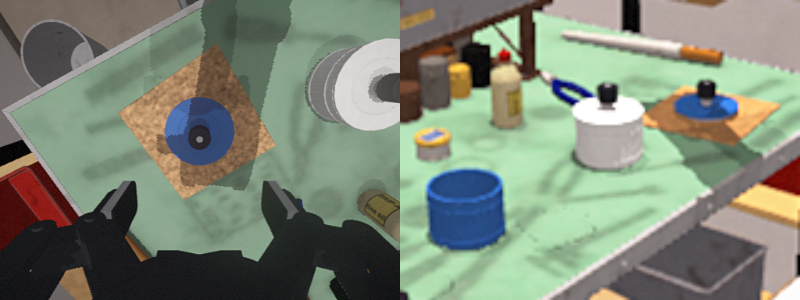

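The wrist view (left half) shows the lid flat, knob up, in the middle of the mat at (200,130), measured at (481,-269). The scene view (right half) shows the white pot still covered at (607,125) and the blue pot upright at (467,208). The gripper is clear of everything, so I'm handing in.

```bash
python3 -c "
from bench import env
print(env.close_job())"
```

```text
the job is handed in; nothing more can be done
None
```

The blue lid lies flat and knob up at the centre of the cork mat, lowered until it touched before release; in the last pictures the blue pot stood upright and the white pot was still covered, and I have handed the job in (no verdict was returned).

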